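# Space the specimen blocks on the display board with the gauge

## Task

Lay out the specimen blocks on the white board in an even row with the yellow spacing gauge (not the red one). Lower the gauge over the second block, its thick foot towards the fixed first block, and draw the block along until the thick foot just meets the first one; lift, step the gauge on to the third block and draw that up to the second in the same way, so that both gaps are about 50 mm and the blocks stand square in line. Then stand the gauge upright on the bare table, off the board, and let go.

Things in the scene. Friction and masses are not known exactly. Their poses are not given: they have to be found in the camera images.
- first (a point): First block, fixed at one end of a fixed white board 8 mm thick, 340 x 100 mm. Brown plinth 40 mm along the row (y), 64 across (x), 34 high, 46 with the red-brown ammonite on top. Point: plinth centre, 25 mm above the table. y runs along the row, away from the other blocks (they lie on its -y side); z up. Finished row: second block's centre 90 mm from here along -y, third's 180.
- second (a point): Second block, loose on the board, middle of the row: same plinth (y 40, x 64, z 34 mm) with a green crystal, 46 mm high in all, about 0.15 kg. Point: plinth centre, 17 mm above its underside. Starts nearly in line, turned up to 7 degrees, 80 to 110 mm clear of the first.
- third (a point): Third block, loose on the board's other end: same plinth with a blue knobbly mineral, 46 mm high in all, about 0.15 kg. Point: plinth centre, 17 mm above its underside. Starts 45 to 95 mm clear of the second, turned up to 7 degrees. (A block with a red stone, off the board, is not in the row.)
- gauge (a point): Yellow bridge on two feet, 100 (y) x 56 (x) x 112 mm high, 0.22 kg, loose. Point: its centre, 56 mm up. Along y: thick foot +20 to +50, open to -40, thin foot to -50; feet 58 high, bridge 12. Black handle on top at y 0: 20 (y) x 50 (x), 14 to 56 above the point; grip its 20 about 39 above. Starts with thick foot along first's +y within 45 deg. Gap set: 50. (Red gauge: two thin feet.)
There are look-alikes about, which are no part of the job. Of the things that look like the part that bears gauge, the largest one is meant.

How it is judged (in metres and radians):
On the way, in this order (a step that is already met when the one before it is completed fails the run):
1. the lowered yellow gauge stands over the second block, which it has drawn to about 50 mm from the first (y of second in the frame of first between -0.105 and -0.075 m and x of second in the frame of first between -0.02 and 0.02 m and angle between the y axis of second and the y axis of first, either way round below 0.2 rad and y of second in the frame of gauge between -0.03 and 0.01 m and x of second in the frame of gauge between -0.03 and 0.03 m and height (world z) of gauge below 0.09 m), for 0.1 s.
2. the lowered yellow gauge stands over the third block, which it has drawn to about 50 mm from the second (horizontal distance between third and second between 0.075 and 0.105 m and x of third in the frame of first between -0.02 and 0.02 m and angle between the y axis of third and the y axis of first, either way round below 0.2 rad and y of third in the frame of gauge between -0.03 and 0.01 m and x of third in the frame of gauge between -0.03 and 0.03 m and height (world z) of gauge below 0.09 m), for 0.1 s.
At the end, for the whole second after the job is handed in: Both gaps (first to second, second to third block) are 50 mm within 15 mm; second and third are upright, in line with the first within 20 mm sideways and square within 0.2 rad; the yellow gauge stands upright on the table, off the board (its centre lower than 61 mm) (y of second in the frame of first between -0.105 and -0.075 m and x of second in the frame of first between -0.02 and 0.02 m and angle between the y axis of each of second, third and the y axis of first, either way round below 0.2 rad and horizontal distance between third and second between 0.075 and 0.105 m and x of third in the frame of first between -0.02 and 0.02 m and height (world z) of gauge below 0.061 m and angle between each of gauge, second, third's own z axis and vertical below 0.15 rad); the robot touches nothing.
It also fails if it takes over 58 s, if anything falls off the work surface, if the arm or the gripper's body presses on something with over 40 N, if the wrist force passes 120 N, or if a joint passes its speed limit or range.

## Robot

A 6-joint arm with a two-finger parallel gripper is mounted at the origin on the work surface. World frame = base frame: x ahead of the robot, y to its left, z up, the work surface at z = 0. Lengths are in mm, angles in rad, forces in N, time in s.
With the tool pointing down it reaches from about 350 to 975 mm from the base axis. Payload 7.1 kg.
Tool frame: the origin (TCP) lies at the very end of the fingers, on their centre line; the grasp point (between the pads) lies 19 mm behind it (ctrl.pinch_z is the distance from the TCP to the grasp point, in mm); z points along the fingers, y is the direction in which the jaws open and shut (so a half turn about z gives the same grasp; the last joint's range is limited). The gripper opens to 88 mm and grips with 3 to 60 N. Pads are 20 mm wide; open, the fingers measure 115 mm over their backs; the gripper's body (75 mm by 178 mm) begins 61 mm behind the grasp point.
Start: joints at [1.239, 0.423, 1.63, -0, 1.089, -0.019], TCP at [192.296, 594.666, 222.675] pointing down, gripper open.
Joint ranges: [-3, 3], [-0.9, 2.11], [0.09, 2.58], [-1.31, 4.45], [0.11, 2.69], [-2.54, 2.54]. Speed limits (rad/s): [2.39, 2.39, 3.01, 3.14, 3.14, 3.14].

## Interface

Orientations are given as a rotation vector (axis times angle).
In Python, from workcell import ctrl gives the robot as it stands.
- The arm moves only by the shell command python3 -m inch 'ROWS' [OPENING]. ROWS is JSON, a list of rows, each an object with "xyz": the shift along the tool's x, y, z in cm, a list of three; "spin": the turn about the tool's z in degrees. A call has 1 to 20 rows; each row is the pose to reach, as a shift and turn from the pose measured when the call began, along the tool's axes at that moment; what a row does not reach only later rows make up. A row lasts 1/10 s, in which the tool goes at most 50 mm and 8.59 degrees, less where a joint would pass 70% of its speed; a pose out of reach is approached as far as the arm can. A call with a gripper value outside its range is refused whole. OPENING is the closure, from 0 (fully open) to 1 (shut), set as the call begins (- or left out, the last holds). The fingers move at their own pace and stop on an object; the grip force is fixed at half the most. Time passes only in rows, so rows that repeat a pose let the fingers close. It gives the time, the measured TCP pose, the force and the opening at its end, in the units of the state.
- ctrl.get_obs(): the state, without advancing time (a new reading comes with each control period).
- ctrl.get_image(name): name is "scene" or "side" or "wrist"; returns the picture (400x640x3 uint8, red, green, blue); there is no depth.
- ctrl.camera_info(name): a dict with "camera_matrix" (3x3 intrinsics, pixels), "R" (3x3) and "t" (3): a world point X has camera coordinates R X + t; the wrist camera has in their place "hand_eye" (4x4, takes a point from camera to tool coordinates, whose origin is the TCP and whose axes are the flange's). Camera axes: x right, y down, z forward; pixel columns grow to the right and rows downward; lengths in mm; the calibration is good to about 2 mm. A picture is of the moment at which its call begins: read the wrist's pose just before it. camera_info takes no time and is no camera call.
- ctrl.close_job(): hands the job in, once; it reports no verdict.
The state is a dict: "t": time; "qpos": joint angles; "qvel": joint speeds; "joint_torque": joint torques, N m; "ee_pos": TCP position; "orientation": TCP orientation; "ft_force": force on the tool from outside, world axes, zero at the start; "moment": the same for the moment, N m; "width": finger opening in mm.
Only numpy, scipy, OpenCV 4.12 (cv2) and the standard library are available. Lean on these libraries where they do the work, as an engineer would, in place of code of your own. Each camera call takes 0.05 s, during which the arm holds its last target. There are 200 camera calls.

## Working session

There is one attempt and no reset: what is moved stays moved. The work goes in short steps, Python scripts to look and compute and a shell command to move; the robot and the scene stay as the last step left them, time stands still between calls to the robot, and variables do not carry over. Pictures are saved under pics/ and viewed, about 8 in all and at most 12, crops included, and the job is handed in when it is done.

```bash
ls; mkdir -p pics; python3 - <<'E'
from workcell import ctrl
import cv2,numpy as np,json
o=ctrl.get_obs();print({k:np.round(v,3).tolist() for k,v in o.items()})
a=ctrl.get_image("scene");b=ctrl.get_image("side")
cv2.imwrite("pics/scene.png",a[:,:,::-1]);cv2.imwrite("pics/side.png",b[:,:,::-1])
for n in("scene","side","wrist"):print(n,{k:np.round(v,3).tolist() for k,v in ctrl.camera_info(n).items()})
E
```

```text
pics
{'t': 0.0, 'qpos': [1.239, 0.424, 1.631, 0.0, 1.089, -0.019], 'qvel': [0.002, -0.0, -0.0, -0.001, 0.001, -0.002], 'joint_torque': [-0.001, -54.462, -27.367, 0.064, 0.023, -0.0], 'ee_pos': [192.106, 594.156, 221.899], 'orientation': [-0.489, -3.103, 0.002], 'ft_force': [0.393, -0.428, 0.934], 'moment': [-0.022, 0.029, 0.007], 'width': 87.679}
scene {'camera_matrix': [[428.031, 0.0, 317.771], [0.0, 428.031, 202.204], [0.0, 0.0, 1.0]], 'R': [[0.328, 0.945, -0.008], [0.53, -0.191, -0.826], [-0.782, 0.267, -0.564]], 't': [-94.122, -206.771, 1320.807]}
side {'camera_matrix': [[487.863, 0.0, 316.969], [0.0, 487.863, 204.368], [0.0, 0.0, 1.0]], 'R': [[-0.979, -0.205, 0.002], [-0.147, 0.696, -0.703], [0.142, -0.688, -0.711]], 't': [478.921, 181.021, 1118.937]}
wrist {'camera_matrix': [[293.968, 0.0, 320.883], [0.0, 293.968, 197.751], [0.0, 0.0, 1.0]], 'hand_eye': [[0.0, -0.967, -0.256, 70.329], [1.0, 0.0, -0.0, 0.297], [0.0, -0.256, 0.967, -162.477], [0.0, 0.0, 0.0, 1.0]]}
```

View pics/scene.png

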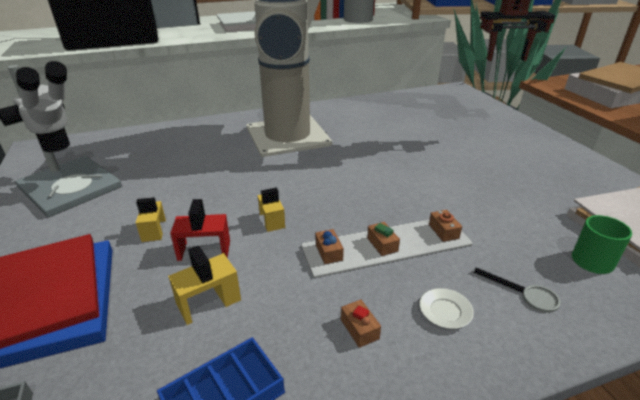

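View pics/side.png

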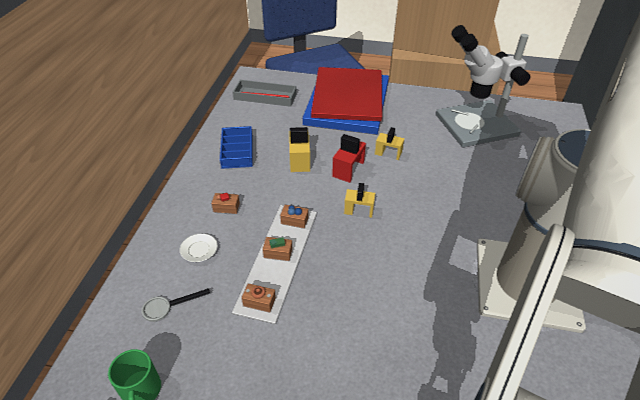

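Three yellow bridges appear in the scene picture: A, the large one at (205,285); B at (150,220); and C at (271,210). B and C are about half the size, so A fits the gauge. The red one at (200,235) is the other gauge. In the row, the first block with the ammonite is at (446,225), the green second at (383,237) and the blue third at (329,245). The red-stone block at (361,322) is off the board. I'll confirm this in an enlarged montage.

```bash
python3 - <<'E'
import cv2,numpy as np
a=cv2.imread("pics/scene.png");b=cv2.imread("pics/side.png")
def crop(im,x,y,w,h,s):
    c=cv2.resize(im[y:y+h,x:x+w],None,fx=s,fy=s,interpolation=cv2.INTER_CUBIC)
    for i in range(0,w,10):
        L=10 if (x+i)%50 else 25
        cv2.line(c,(i*s,0),(i*s,6 if (x+i)%50 else 14),(255,0,255),1)
    for j in range(0,h,10): cv2.line(c,(0,j*s),(6 if (y+j)%50 else 14,j*s),(255,0,255),1)
    return c
out=np.zeros((600,800,3),np.uint8)
def put(c,x,y): out[y:y+c.shape[0],x:x+c.shape[1]]=c
put(crop(a,300,200,180,80,4),0,0)          # 720x320
put(crop(a,160,240,90,68,4),0,324)        # 360x272
put(crop(b,230,200,100,68,4),364,324)
cv2.imwrite("pics/m1.png",out)
out2=np.zeros((600,800,3),np.uint8);out=out2
put(crop(b,230,200,100,125,4),0,0);put(crop(b,280,115,90,70,4),404,0)
put(crop(a,160,250,90,75,4),404,290)
cv2.imwrite("pics/m2.png",out2)
E
```

```text
(no output)
```

View pics/m1.png

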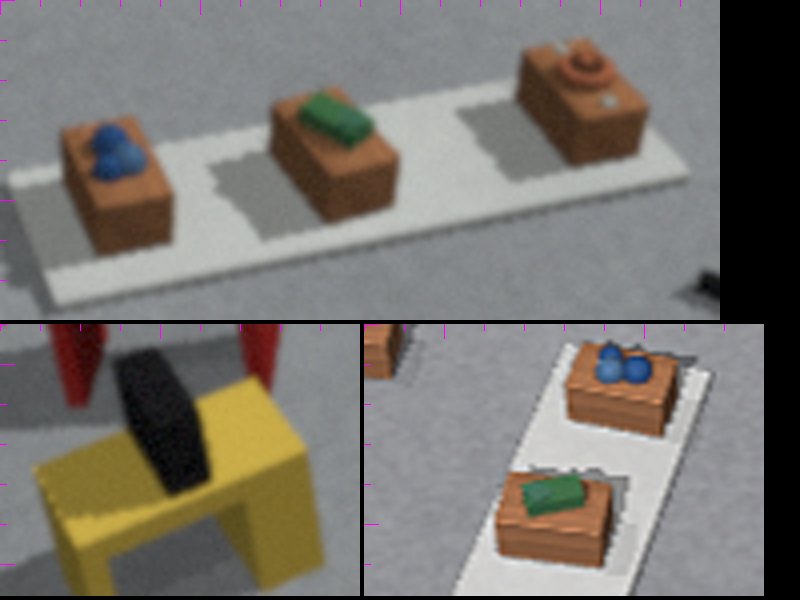

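View pics/m2.png

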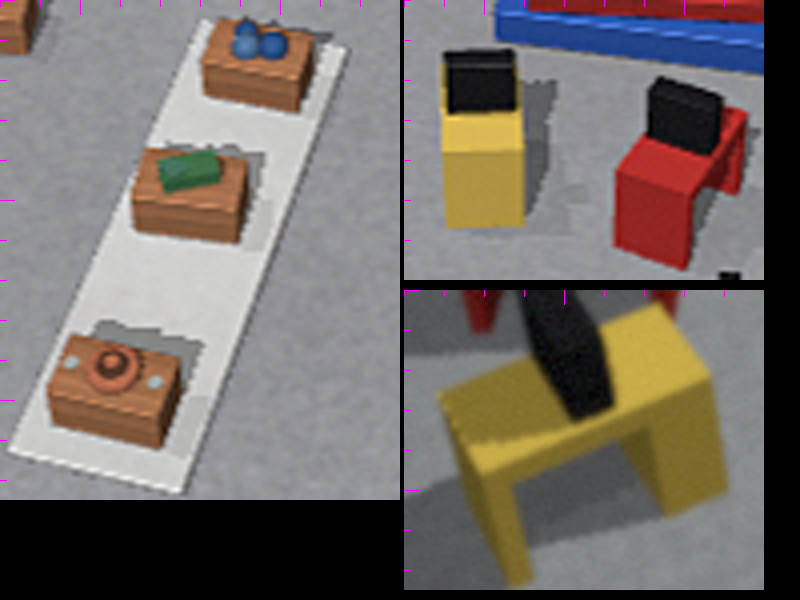

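Confirmed: A is the large yellow gauge with its thick foot at the +y (right) end. The crops give clear top corners for the three blocks, the board and the gauge. Next I fit poses to those corners in both views.

```bash
cat > vis.py <<'E'
import numpy as np
from scipy.optimize import least_squares
from scipy.spatial.transform import Rotation as Rn
from workcell import ctrl
CI={n:ctrl.camera_info(n) for n in("scene","side","wrist")}
def ext(n,ob=None):
    c=CI[n]
    if n!="wrist": return np.array(c["R"]),np.array(c["t"])
    T=np.eye(4);T[:3,:3]=Rn.from_rotvec(ob["orientation"]).as_matrix();T[:3,3]=ob["ee_pos"]
    M=np.linalg.inv(T@np.array(c["hand_eye"]));return M[:3,:3],M[:3,3]
def proj(n,P,ob=None):
    R,t=ext(n,ob);q=(np.array(CI[n]["camera_matrix"])@(R@np.atleast_2d(P).T+t[:,None]));return (q[:2]/q[2]).T
def fit(obs,x0=(550,250,0)):
    """obs: list (cam, local xyz, px, obsstate)"""
    def f(p):
        c,s=np.cos(p[2]),np.sin(p[2]);r=[]
        for n,l,px,ob in obs:
            P=[p[0]+c*l[0]-s*l[1],p[1]+s*l[0]+c*l[1],l[2]]
            r+=list(proj(n,P,ob)[0]-px)
        return r
    q=least_squares(f,x0,loss="soft_l1",x_scale=(10,10,.1));return q.x,np.reshape(f(q.x),(-1,2))
def rel(a,b):
    "b in frame of a"
    d=b[:2]-a[:2];c,s=np.cos(a[2]),np.sin(a[2]);return np.round([c*d[0]+s*d[1],-s*d[0]+c*d[1],np.degrees(b[2]-a[2])],1)
E
python3 - <<'E'
from vis import *
T=[(-32,-20,42),(-32,20,42),(32,20,42),(32,-20,42)]
S=[(32,-20,42),(-32,-20,42),(-32,20,42),(32,20,42)]
D=dict(third=([(62,130),(137,117),(170,195),(95,210)],[(210,20),(314,38),(302,78),(204,65)]),
second=([(272,102),(330,90),(397,155),(328,173)],[(143,150),(250,160),(240,208),(132,195)]),
first=([(520,52),(587,40),(646,106),(570,123)],[(70,337),(182,353),(165,408),(48,385)]))
P={}
for k,(a,b) in D.items():
    o=[("scene",l,np.array(p)/4+(300,200),None) for l,p in zip(T,a)]+[("side",l,np.array(p)/4+(230,200),None) for l,p in zip(S,b)]
    P[k],r=fit(o);print(k,np.round(P[k],3),np.round(r,1).tolist())
g=[(-28,-50,70),(-28,50,70),(28,50,70),(28,-50,70),(28,50,0),(28,20,0),(28,-50,0)]
gp=[(34,106),(253,15),(306,86),(83,184),(323,201),(264,226),(106,296)]
o=[("scene",l,np.array(p)/4+(160,250),None) for l,p in zip(g,gp)]
o+=[("side",l,np.array(p)/4+(280,115),None) for l,p in zip([(28,50,70),(-28,50,70),(28,50,0),(-28,50,0)],[(38,150),(119,150),(42,225),(119,227)])]
P["gauge"],r=fit(o,(650,0,0));print("gauge",np.round(P["gauge"],3),np.round(r,1).tolist())
b=[("scene",l,np.array(p)/4+(300,200),None) for l,p in zip([(-50,-170,8),(50,-170,8),(50,170,8)],[(8,172),(57,298),(688,174)])]
b+=[("side",l,np.array(p)/4+(230,200),None) for l,p in zip([(50,-170,8),(-50,-170,8),(-50,170,8),(50,170,8)],[(203,18),(348,46),(183,490),(10,450)])]
P["board"],r=fit(b);print("board",np.round(P["board"],3),np.round(r,1).tolist())
for k in P:print(k,"in first",rel(P["first"],P[k]))
np.save("P.npy",P,allow_pickle=True)
ob=ctrl.get_obs();R=Rn.from_rotvec(ob["orientation"]).as_matrix();print(R.round(3))
E
```

```text
third [ 5.65378e+02 -7.27500e+01 -5.90000e-02] [[-0.6, -1.2], [-0.3, -1.4], [1.6, -1.1], [0.2, -1.0], [0.9, -1.4], [-0.8, -1.2], [-2.3, 0.1], [-2.5, -1.7]]
second [5.76669e+02 3.71390e+01 7.00000e-02] [[-1.9, -1.1], [0.7, -2.8], [0.6, -1.2], [0.0, -0.4], [-0.0, -1.6], [-0.3, -1.2], [-0.7, -0.2], [-0.8, 0.1]]
first [ 5.82435e+02  1.76650e+02 -7.40000e-02] [[-1.3, -1.7], [-1.1, -1.6], [-0.2, -0.5], [1.0, -1.5], [-0.0, -3.0], [-0.5, -0.2], [-2.6, 1.2], [-1.5, -0.2]]
gauge [ 6.09312e+02 -3.16787e+02  2.70000e-01] [[-0.8, -1.1], [-0.2, -1.1], [0.3, -1.0], [-1.5, -0.2], [0.5, -0.8], [-0.2, 0.3], [0.7, 1.1], [-0.7, 0.2], [-0.6, -0.6], [-0.8, 0.6], [-0.4, -0.7]]
board [ 5.73191e+02  5.02110e+01 -5.20000e-02] [[-1.7, -1.1], [-0.8, 0.1], [0.6, -2.2], [-0.8, -0.1], [-0.3, -0.1], [0.1, 0.6], [-0.8, 0.1]]
third in first [   1.5 -250.     0.9]
second in first [   4.6 -139.6    8.3]
first in first [0. 0. 0.]
gauge in first [  63.3 -490.1   19.7]
board in first [ 1.000e-01 -1.268e+02  1.300e+00]
[[-0.951  0.308 -0.   ]
 [ 0.308  0.951 -0.001]
 [ 0.    -0.001 -1.   ]]
```

```bash
python3 -m inch '[{"xyz":[-67.7,-73.8,0],"spin":-33.4},{"xyz":[-67.7,-73.8,0],"spin":-33.4},{"xyz":[-67.7,-73.8,0],"spin":-33.4},{"xyz":[-67.7,-73.8,0],"spin":-33.4},{"xyz":[-67.7,-73.8,0],"spin":-33.4},{"xyz":[-67.7,-73.8,0],"spin":-33.4},{"xyz":[-67.7,-73.8,0],"spin":-33.4},{"xyz":[-67.7,-73.8,0],"spin":-33.4},{"xyz":[-67.7,-73.8,0],"spin":-33.4},{"xyz":[-67.7,-73.8,0],"spin":-33.4},{"xyz":[-67.7,-73.8,0],"spin":-33.4},{"xyz":[-67.7,-73.8,0],"spin":-33.4},{"xyz":[-67.7,-73.8,0],"spin":-33.4},{"xyz":[-67.7,-73.8,0],"spin":-33.4},{"xyz":[-67.7,-73.8,0],"spin":-33.4},{"xyz":[-67.7,-73.8,0],"spin":-33.4},{"xyz":[-67.7,-73.8,0],"spin":-33.4},{"xyz":[-67.7,-73.8,0],"spin":-33.4},{"xyz":[-67.7,-73.8,0],"spin":-33.4},{"xyz":[-67.7,-73.8,0],"spin":-33.4}]' 0
python3 -m inch '[{"xyz":[0,0,0],"spin":0},{"xyz":[0,0,0],"spin":0}]'
python3 - <<'E'
from vis import *
ob=ctrl.get_obs();print(ob["t"],ob["ee_pos"],Rn.from_rotvec(ob["orientation"]).as_matrix().round(3))
im=ctrl.get_image("wrist");import cv2
im=im[:,:,::-1].copy();cv2.imwrite("pics/w1.png",im);np.save("w1.npy",ob,allow_pickle=True)
E
```

```text
t: 2.1
ee_pos: [608.4, -315.8, 222.5]
orientation: [0.422, -3.112, 0.001]
ft_force: [0.8, 0.4, 0.1]
width: 87.9
t: 2.3
ee_pos: [607.8, -316.7, 221.2]
orientation: [0.419, -3.111, -0.001]
ft_force: [0.2, 0.3, -1.1]
width: 87.6
2.3 [ 607.79769783 -316.65928443  221.21884833] [[-0.964 -0.265 -0.003]
 [-0.265  0.964  0.   ]
 [ 0.003  0.001 -1.   ]]
```

View pics/w1.png

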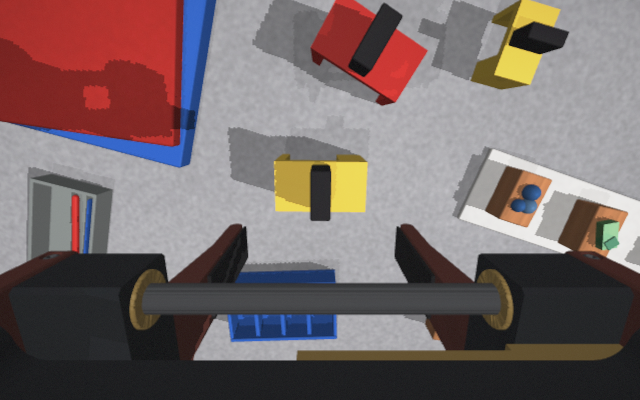

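The wrist picture shows the gauge level in view, with its top corners at (275,160), (367,161), (366,211) and (275,211). The handle is centred at column 320, between the fingers at columns 241 and 402. Refining the fit from these.

```bash
python3 - <<'E'
from vis import *
ob=np.load("w1.npy",allow_pickle=True).item()
l=[(-28,-50,70),(-28,50,70),(28,50,70),(28,-50,70)];p=[(275,160.5),(367,160.5),(366.5,211.5),(275,211.5)]
x,r=fit([("wrist",a,np.array(b),ob) for a,b in zip(l,p)],(609,-317,.27));print(x,r.round(1).tolist())
R=Rn.from_rotvec(ob["orientation"]).as_matrix()
print("tool shift",R.T@(np.array([x[0],x[1],76])-ob["ee_pos"]), "spin",-np.degrees(x[2]-np.arctan2(-R[0,1],R[1,1])))
E
```

```text
[ 6.07598784e+02 -3.16044988e+02  2.67358757e-01] [[-0.9, 0.4], [0.7, 0.5], [-0.9, -0.5], [1.1, -0.5]]
tool shift [ -0.33458176   0.5036878  145.21902489] spin 0.032152875238347034
```

Wrist and scene fits agree within 2 mm. Descend and grip.

```bash
python3 -m inch '[{"xyz":[0,0.05,4],"spin":0},{"xyz":[0,0.05,8],"spin":0},{"xyz":[0,0.05,11],"spin":0},{"xyz":[0,0.05,13],"spin":0},{"xyz":[0,0.05,14.4],"spin":0},{"xyz":[0,0.05,14.4],"spin":0},{"xyz":[0,0.05,14.4],"spin":0}]' 0
python3 -m inch '[{"xyz":[0,0,0],"spin":0},{"xyz":[0,0,0],"spin":0},{"xyz":[0,0,0],"spin":0},{"xyz":[0,0,0],"spin":0},{"xyz":[0,0,0],"spin":0},{"xyz":[0,0,0],"spin":0},{"xyz":[0,0,0],"spin":0},{"xyz":[0,0,0],"spin":0}]' 1
python3 -m inch '[{"xyz":[0,0,-3],"spin":0},{"xyz":[0,0,-7],"spin":0},{"xyz":[0,0,-11],"spin":0},{"xyz":[0,0,-11.5],"spin":0},{"xyz":[0,0,-11.5],"spin":0}]' 1
```

```text
t: 3.05
ee_pos: [607.4, -314.4, 78.3]
orientation: [0.422, -3.111, -0.001]
ft_force: [-0.0, 0.3, 0.6]
width: 87.7
t: 3.85
ee_pos: [607.3, -314.4, 78.2]
orientation: [0.422, -3.111, -0.001]
ft_force: [-0.3, 0.7, 1.1]
width: 27.3
t: 4.35
ee_pos: [608.0, -314.7, 194.0]
orientation: [0.422, -3.112, 0.001]
ft_force: [-0.2, -0.4, -3.6]
width: 19.8
```

The width was still 27 mm when the lift began, so the gauge may be gripped too high. I'll check with a picture.

```bash
python3 - <<'E'
from vis import *
import cv2
ob=ctrl.get_obs();print(ob["ee_pos"],ob["width"],ob["ft_force"])
a=ctrl.get_image("scene")[:,:,::-1];b=ctrl.get_image("side")[:,:,::-1]
p=proj("scene",ob["ee_pos"])[0];q=proj("side",ob["ee_pos"])[0];print(p,q)
def c(im,p):
    x,y=int(max(p[0]-50,0)),int(max(p[1]-40,0));print(x,y);return cv2.resize(im[y:y+130,x:x+100],None,fx=4,fy=4,interpolation=cv2.INTER_CUBIC)
o=np.hstack([c(a,p),c(b,q)]);cv2.imwrite("pics/h1.png",o)
E
```

```text
[ 607.96472575 -314.6555932   193.99545944] 19.77802328200359 [-0.23179173 -0.35046931 -3.63431567]
[190.7892281 212.4009319] [297.46322734 104.14621128]
140 172
247 64
```

View pics/h1.png

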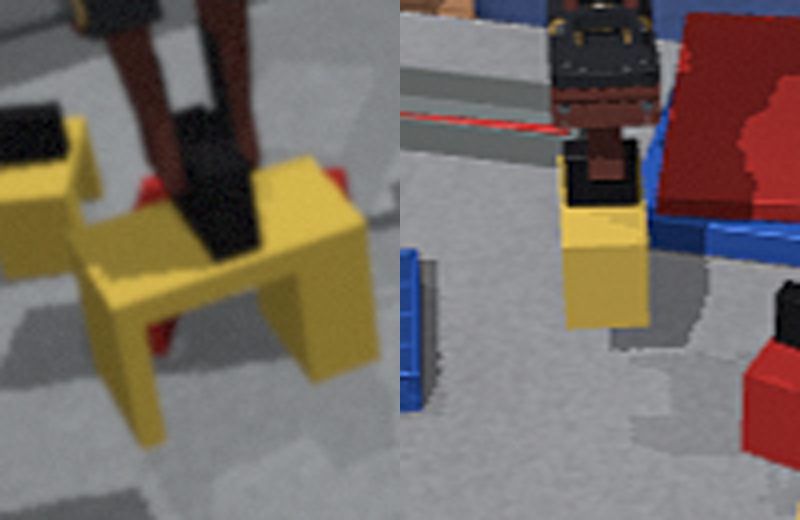

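```bash
python3 - <<'E'
from vis import *
ob=ctrl.get_obs()
g=[(-28,-50,70),(-28,50,70),(28,50,70),(28,-50,70),(28,50,0),(28,20,0),(28,-50,0)]
gp=[(72,238),(312,157),(365,225),(108,310),(380,357),(315,382),(145,447)]
O=[("scene",l,np.array(p)/4+(140,172)) for l,p in zip(g,gp)]
O+=[("side",l,np.array(p)/4+(247,64)) for l,p in zip([(28,50,70),(-28,50,70),(28,50,0),(-28,50,0)],[(162,246),(246,243),(166,327),(248,325)])]
def f(p):
    R=Rn.from_euler("XYZ",[p[4],p[5],p[2]]).as_matrix()
    return np.ravel([proj(n,R@np.array(l)+[p[0],p[1],p[3]])[0]-q for n,l,q in O])
s=least_squares(f,(608,-315,.267,110,0,0),x_scale=(10,10,.1,10,.1,.1),loss="soft_l1");print(s.x.round(3),s.fun.round(1))
E
```

```text
[ 6.07985e+02 -3.15974e+02  2.34000e-01  9.24380e+01 -1.40000e-02
  3.00000e-03] [-1.1 -1.5 -0.3 -0.9 -0.2 -0.4  0.4  0.4  0.6 -0.  -0.3  0.3 -0.3  0.5
 -0.5  0.1 -0.   0.5 -0.3  0.8 -0.1  0.9]
```

The gauge is level but gripped only about 10 mm deep (TCP 102 above the feet). I'll set it down and regrip, waiting for full closure.

```bash
python3 -m inch '[{"xyz":[0,0,4],"spin":0},{"xyz":[0,0,7],"spin":0},{"xyz":[0,0,8.3],"spin":0},{"xyz":[0,0,8.7],"spin":0},{"xyz":[0,0,9.0],"spin":0},{"xyz":[0,0,9.2],"spin":0},{"xyz":[0,0,9.2],"spin":0}]' 1
python3 -m inch '[{"xyz":[0,0,0],"spin":0},{"xyz":[0,0,0],"spin":0},{"xyz":[0,0,0],"spin":0},{"xyz":[0,0,0],"spin":0},{"xyz":[0,0,1],"spin":0},{"xyz":[0,0,2],"spin":0},{"xyz":[0,0,2.4],"spin":0},{"xyz":[0,0,2.4],"spin":0}]' 0.5
python3 -m inch '[{"xyz":[0,0,0],"spin":0},{"xyz":[0,0,0],"spin":0},{"xyz":[0,0,0],"spin":0},{"xyz":[0,0,0],"spin":0},{"xyz":[0,0,0],"spin":0},{"xyz":[0,0,0],"spin":0},{"xyz":[0,0,0],"spin":0},{"xyz":[0,0,0],"spin":0}]' 1
```

```text
t: 5.15
ee_pos: [606.5, -314.0, 100.1]
orientation: [0.422, -3.109, -0.002]
ft_force: [-0.1, -0.4, -3.0]
width: 20.0
t: 5.95
ee_pos: [605.6, -313.5, 74.5]
orientation: [0.422, -3.107, -0.005]
ft_force: [-0.1, -0.2, -0.1]
width: 43.9
t: 6.75
ee_pos: [605.3, -313.2, 74.3]
orientation: [0.422, -3.107, -0.006]
ft_force: [-0.7, 1.2, -0.8]
width: 19.8
```

Now firmly gripped with the TCP 74 mm above the feet. Lift, carry over the second block and turn to the row's yaw.

```bash
python3 -m inch '[{"xyz":[0,0,-3],"spin":0},{"xyz":[0,0,-7],"spin":0},{"xyz":[0,0,-11],"spin":0},{"xyz":[0,0,-15],"spin":0},{"xyz":[-1.4,7,-16],"spin":6},{"xyz":[-2.1,11,-16],"spin":12},{"xyz":[-2.9,15,-16],"spin":18.9},{"xyz":[-3.7,19,-16],"spin":18.9},{"xyz":[-4.5,23,-16],"spin":18.9},{"xyz":[-5.3,27,-16],"spin":18.9},{"xyz":[-6.1,31,-16],"spin":18.9},{"xyz":[-6.6,34,-16],"spin":18.9},{"xyz":[-6.9,35.5,-16],"spin":18.9},{"xyz":[-6.9,35.5,-16],"spin":18.9},{"xyz":[-6.9,35.5,-16],"spin":18.9}]' 1
python3 - <<'E'
from vis import *
import cv2
ob=ctrl.get_obs();R=Rn.from_rotvec(ob["orientation"]).as_matrix();print(ob["t"],ob["ee_pos"],ob["width"],ob["ft_force"],R.round(3))
np.save("w2.npy",ob,allow_pickle=True)
im=ctrl.get_image("wrist")[:,:,::-1];cv2.imwrite("pics/w2.png",im)
E
```

```text
t: 8.25
ee_pos: [578.2, 46.5, 235.3]
orientation: [-0.093, -3.133, -0.003]
ft_force: [-0.3, -0.3, -2.1]
width: 20.2
8.25 [578.24814779  46.49621225 235.32622375] 20.197326815096964 [-0.34322361 -0.33651993 -2.08366852] [[-0.998  0.059 -0.007]
 [ 0.059  0.998  0.002]
 [ 0.007  0.002 -1.   ]]
```

View pics/w2.png

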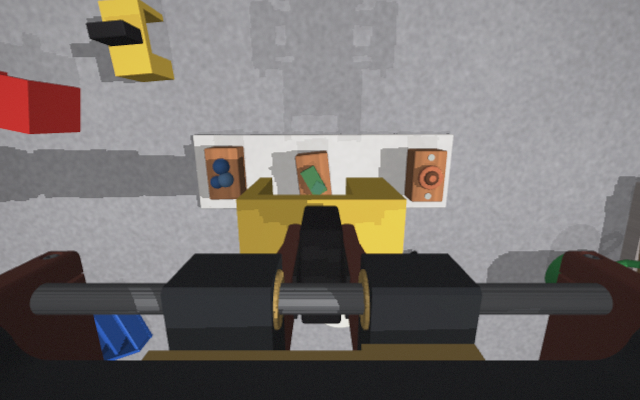

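The board lies level in the wrist view, from (194,135) to (452,135), so the yaw is right. First is at (428,175), third at (226,173), and second at (313,175), turned. Fitting all four.

```bash
python3 - <<'E'
from vis import *
ob=np.load("w2.npy",allow_pickle=True).item()
c=[(-1,-1),(-1,1),(1,1),(1,-1)]
def F(p,hx,hy,z,x0):
    return fit([("wrist",(a*hx,b*hy,z),np.array(q),ob) for (a,b),q in zip(c,p) if q],x0)
P={}
P["first"],r1=F([(413,149),(446,149),(445.5,201),(407,199)],32,20,42,(582,176,-.06))
P["third"],r2=F([(208,147.5),(243,147),(244.5,197),(208,198)],32,20,42,(565,-73,-.06))
P["second"],r3=F([(297,155.5),(326,151),(330,187),None],32,20,42,(576,37,.07))
P["board"],r4=F([(194,135),(452,135),(448,206),(200,207)],50,170,8,(573,50,-.06))
for k,r in zip(P,(r1,r2,r3,r4)):print(k,P[k].round(3),r.round(1).tolist(),"in board",rel(P["board"],P[k]))
E
```

```text
first [ 5.80043e+02  1.77439e+02 -7.20000e-02] [[-0.0, -0.4], [0.2, 0.0], [-5.4, -0.5], [1.3, 1.1]] in board [ -1.7 126.2  -0.8]
third [ 5.62854e+02 -6.76280e+01 -8.40000e-02] [[0.3, -1.3], [-1.2, 0.0], [-0.6, 1.7], [3.9, -0.1]] in board [  -4.8 -119.5   -1.5]
second [5.7598e+02 3.6993e+01 3.7000e-02] [[-3.7, -1.4], [0.3, -0.1], [1.0, 15.0]] in board [  2.3 -14.2   5.4]
board [ 5.74472e+02  5.13530e+01 -5.70000e-02] [[-1.2, -0.7], [2.7, -1.2], [-1.4, 1.6], [0.8, 1.2]] in board [0. 0. 0.]
```

```bash
python3 -m inch '[{"xyz":[0,0,3],"spin":0},{"xyz":[0,0,7],"spin":0},{"xyz":[0,0,10],"spin":0},{"xyz":[0,0,11],"spin":0},{"xyz":[0,0,12],"spin":0},{"xyz":[0,0,12.7],"spin":0},{"xyz":[0,0,12.7],"spin":0}]' 1
python3 -m inch '[{"xyz":[0,0,0.6],"spin":0},{"xyz":[0,0,1.2],"spin":0},{"xyz":[0,0,1.8],"spin":0},{"xyz":[0,0,2.1],"spin":0},{"xyz":[0,0,2.1],"spin":0}]' 1
```

```text
t: 9.0
ee_pos: [577.8, 46.0, 108.5]
orientation: [-0.095, -3.134, -0.003]
ft_force: [0.4, -0.5, -2.0]
width: 20.0
t: 9.5
ee_pos: [577.2, 46.1, 86.9]
orientation: [-0.095, -3.133, -0.003]
ft_force: [0.1, -0.0, -1.6]
width: 19.9
```

```bash
python3 -m inch '[{"xyz":[0,0.5,0],"spin":0},{"xyz":[0,1,0],"spin":0},{"xyz":[0,1.5,0],"spin":0},{"xyz":[0,2,0],"spin":0},{"xyz":[0.1,2.5,0],"spin":0},{"xyz":[0.1,3,0],"spin":0},{"xyz":[0.2,3.5,0],"spin":0},{"xyz":[0.2,4,0],"spin":0},{"xyz":[0.3,4.5,0],"spin":0},{"xyz":[0.3,5,0],"spin":0},{"xyz":[0.3,5.4,0],"spin":0},{"xyz":[0.3,5.5,0],"spin":0},{"xyz":[0.3,5.5,0],"spin":0}]' 1
python3 -m inch '[{"xyz":[0,0.1,0],"spin":0},{"xyz":[0,0.2,0],"spin":0},{"xyz":[0,0.3,0],"spin":0},{"xyz":[0,0.4,0],"spin":0},{"xyz":[0,0.4,0],"spin":0}]' 1
```

```text
t: 10.8
ee_pos: [577.6, 101.5, 87.0]
orientation: [-0.095, -3.133, -0.003]
ft_force: [0.7, -0.2, -3.6]
width: 19.7
t: 11.3
ee_pos: [577.8, 105.6, 87.0]
orientation: [-0.095, -3.133, -0.004]
ft_force: [-1.0, 0.3, -1.7]
width: 20.0
```

```bash
python3 -m inch '[{"xyz":[0,0.1,0],"spin":0},{"xyz":[0,0.1,0],"spin":0}]' 1;python3 -m inch '[{"xyz":[0,0.1,0],"spin":0},{"xyz":[0,0.1,0],"spin":0}]' 1;python3 -m inch '[{"xyz":[0,0.1,0],"spin":0},{"xyz":[0,0.1,0],"spin":0}]' 1
python3 - <<'E'
from vis import *
import cv2
a=ctrl.get_image("scene")[:,:,::-1];b=ctrl.get_image("side")[:,:,::-1]
o=np.hstack([cv2.resize(a[190:290,340:480],(560,400),interpolation=cv2.INTER_CUBIC)[:, :480],cv2.resize(b[220:320,240:320],(320,400),interpolation=cv2.INTER_CUBIC)])
cv2.imwrite("pics/p1.png",o)
E
```

```text
t: 11.5
ee_pos: [577.9, 106.7, 87.0]
orientation: [-0.095, -3.133, -0.004]
ft_force: [0.2, 0.1, -2.3]
width: 20.0
t: 11.7
ee_pos: [577.9, 107.9, 87.0]
orientation: [-0.095, -3.132, -0.004]
ft_force: [-0.5, 0.2, -2.9]
width: 19.9
t: 11.9
ee_pos: [578.0, 109.0, 87.0]
orientation: [-0.095, -3.133, -0.004]
ft_force: [-0.2, -0.7, -2.2]
width: 19.6
```

View pics/p1.png

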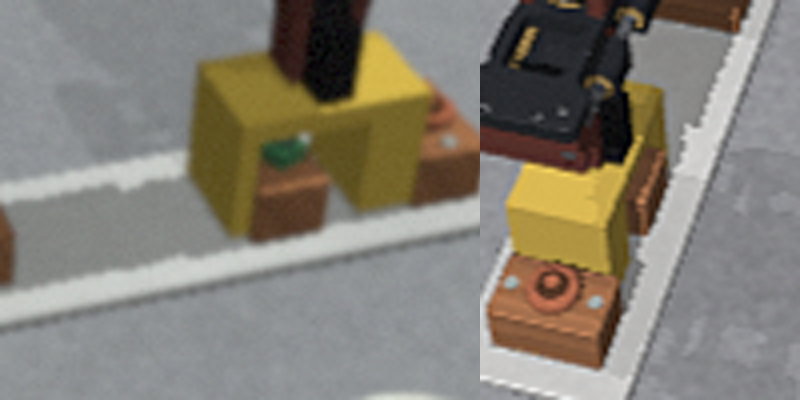

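The block is against the thin foot and the thick foot is almost touching the first block. A few more 1 mm steps, watching the force.

```bash
for i in 1 ; do python3 -m inch '[{"xyz":[0,0.1,0],"spin":0},{"xyz":[0,0.1,0],"spin":0}]' 1;done;python3 -m inch '[{"xyz":[0,0.1,0],"spin":0},{"xyz":[0,0.1,0],"spin":0}]' 1
```

```text
t: 12.2
ee_pos: [578.1, 109.5, 87.0]
orientation: [-0.094, -3.133, -0.003]
ft_force: [0.2, -4.2, -1.5]
width: 19.6
t: 12.4
ee_pos: [578.2, 109.7, 87.1]
orientation: [-0.093, -3.133, -0.001]
ft_force: [-0.3, -7.0, -0.6]
width: 20.2
```

Contact was felt at 7 N, so the second block is set. Back off 3 mm, lift, and step on to the third.

```bash
python3 -m inch '[{"xyz":[0,-0.3,0],"spin":0},{"xyz":[0,-0.4,0],"spin":0},{"xyz":[0,-0.4,-1],"spin":0},{"xyz":[0,-0.4,-3],"spin":0},{"xyz":[0,-0.4,-5.5],"spin":0},{"xyz":[0,-0.4,-8.5],"spin":0},{"xyz":[0,-0.4,-9],"spin":0},{"xyz":[0.1,-3,-9],"spin":0},{"xyz":[0.1,-7,-9],"spin":0},{"xyz":[0.2,-11,-9],"spin":0},{"xyz":[0.3,-14,-9],"spin":0},{"xyz":[0.3,-16.5,-9],"spin":0},{"xyz":[0.3,-16.9,-9],"spin":0},{"xyz":[0.3,-16.9,-9],"spin":0},{"xyz":[0.3,-16.9,-9],"spin":0}]' 1
python3 - <<'E'
from vis import *
import cv2
ob=ctrl.get_obs();R=Rn.from_rotvec(ob["orientation"]).as_matrix();print(ob["ee_pos"],R.round(3))
a=ctrl.get_image("scene")[:,:,::-1];b=ctrl.get_image("side")[:,:,::-1];w=ctrl.get_image("wrist")[:,:,::-1]
o=np.zeros((600,800,3),np.uint8)
o[:320,:680]=cv2.resize(a[200:280,290:460],(680,320),interpolation=cv2.INTER_CUBIC)
o[330:580,:320]=cv2.resize(b[195:320,230:390][:, :],(320,250),interpolation=cv2.INTER_CUBIC)
o[330:580,330:730]=w[:250,120:520]
cv2.imwrite("pics/p2.png",o)
E
```

```text
t: 13.9
ee_pos: [565.7, -58.1, 176.8]
orientation: [-0.093, -3.132, -0.001]
ft_force: [0.4, -0.8, -2.1]
width: 19.7
[565.71216349 -58.11773195 176.76933993] [[-0.998  0.059 -0.008]
 [ 0.059  0.998  0.001]
 [ 0.008  0.001 -1.   ]]
```

View pics/p2.png

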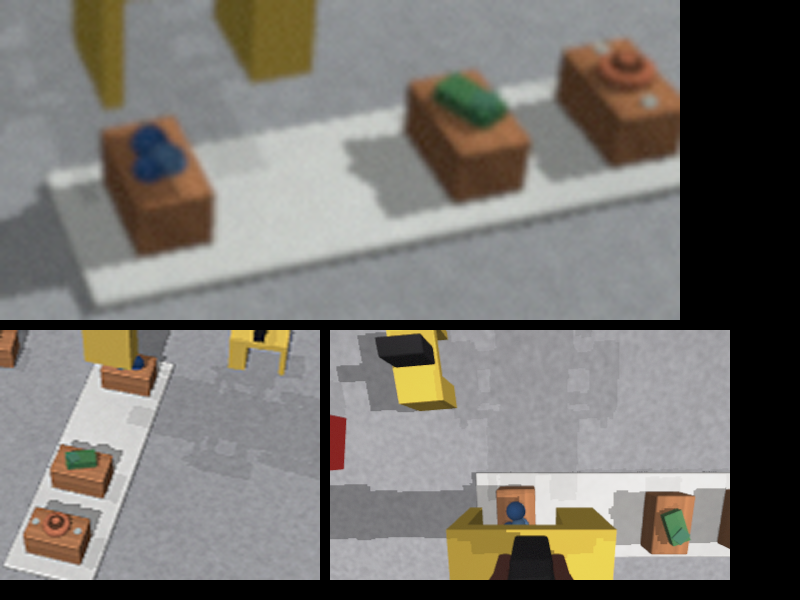

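The second block stands square and in line. In the wrist view the third's top back edge spans columns 287–326, about 14 mm to -y of the gauge centre. I'll shift the gauge 4 mm to -y and lower it.

```bash
python3 -m inch '[{"xyz":[0,-0.4,1],"spin":0},{"xyz":[0,-0.4,3],"spin":0},{"xyz":[0,-0.4,5],"spin":0},{"xyz":[0,-0.4,5.8],"spin":0},{"xyz":[0,-0.4,6.5],"spin":0},{"xyz":[0,-0.4,6.7],"spin":0},{"xyz":[0,-0.4,6.7],"spin":0}]' 1
python3 -m inch '[{"xyz":[0,0,0.6],"spin":0},{"xyz":[0,0,1.2],"spin":0},{"xyz":[0,0,1.8],"spin":0},{"xyz":[0,0,2.2],"spin":0},{"xyz":[0,0,2.2],"spin":0}]' 1
```

```text
t: 14.75
ee_pos: [565.3, -61.8, 110.1]
orientation: [-0.091, -3.133, -0.001]
ft_force: [0.5, 0.0, -2.5]
width: 19.7
t: 15.25
ee_pos: [564.7, -61.7, 87.3]
orientation: [-0.091, -3.131, -0.001]
ft_force: [-0.1, 0.2, -2.8]
width: 19.5
```

The second block is loose, so I'll stop by geometry: contact is expected after about 81 mm, so I'll draw 80.5.

```bash
python3 -m inch '[{"xyz":[0,0.5,0],"spin":0},{"xyz":[0,1,0],"spin":0},{"xyz":[0,1.5,0],"spin":0},{"xyz":[0,2,0],"spin":0},{"xyz":[0,2.5,0],"spin":0},{"xyz":[0,3,0],"spin":0},{"xyz":[0,3.5,0],"spin":0},{"xyz":[0,4,0],"spin":0},{"xyz":[0,4.5,0],"spin":0},{"xyz":[0,5,0],"spin":0},{"xyz":[0,5.5,0],"spin":0},{"xyz":[0,6,0],"spin":0},{"xyz":[0,6.5,0],"spin":0},{"xyz":[0,7,0],"spin":0},{"xyz":[0,7.5,0],"spin":0},{"xyz":[0,7.8,0],"spin":0},{"xyz":[0,7.9,0],"spin":0},{"xyz":[0,8.0,0],"spin":0},{"xyz":[0,8.05,0],"spin":0},{"xyz":[0,8.05,0],"spin":0}]' 1
python3 - <<'E'
from vis import *
import cv2
ob=ctrl.get_obs();print(ob["ee_pos"])
a=ctrl.get_image("scene")[:,:,::-1];b=ctrl.get_image("side")[:,:,::-1]
o=np.zeros((400,800,3),np.uint8)
o[:400,:480]=cv2.resize(a[180:280,340:460],(480,400),interpolation=cv2.INTER_CUBIC)
o[:400,480:]=cv2.resize(b[205:305,235:315],(320,400),interpolation=cv2.INTER_CUBIC)
cv2.imwrite("pics/p3.png",o)
E
```

```text
t: 17.25
ee_pos: [569.3, 18.7, 87.3]
orientation: [-0.091, -3.131, -0.001]
ft_force: [-0.8, -0.7, -1.0]
width: 19.8
[569.29506205  18.65400205  87.33818417]
```

View pics/p3.png

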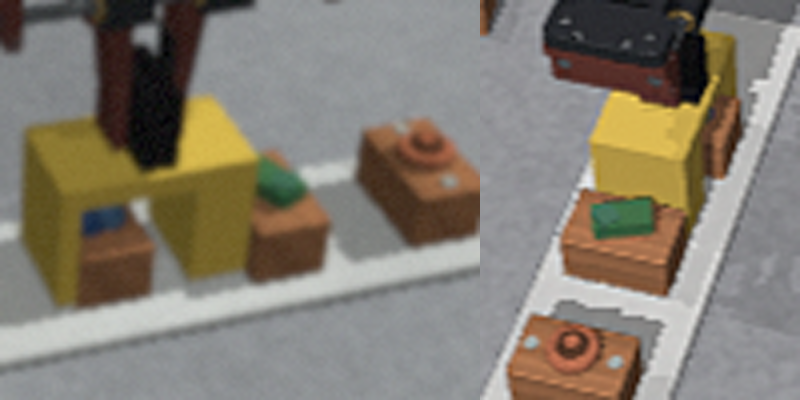

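The thick foot just meets the second block. Back off, lift, and carry the gauge to clear table on the robot side (about x 430, y 30).

```bash
python3 -m inch '[{"xyz":[0,-0.3,0],"spin":0},{"xyz":[0,-0.4,0],"spin":0},{"xyz":[0,-0.4,-1],"spin":0},{"xyz":[0,-0.4,-3],"spin":0},{"xyz":[0,-0.4,-5.5],"spin":0},{"xyz":[0,-0.4,-8.5],"spin":0},{"xyz":[0,-0.4,-9],"spin":0},{"xyz":[3,-0.2,-9],"spin":0},{"xyz":[6,0,-9],"spin":0},{"xyz":[9,0.1,-9],"spin":0},{"xyz":[12,0.2,-9],"spin":0},{"xyz":[13.6,0.3,-9],"spin":0},{"xyz":[13.9,0.3,-9],"spin":0},{"xyz":[13.9,0.3,-9],"spin":0},{"xyz":[13.9,0.3,-9],"spin":0}]' 1
python3 -m inch '[{"xyz":[0,0,2],"spin":0},{"xyz":[0,0,5],"spin":0},{"xyz":[0,0,7.5],"spin":0},{"xyz":[0,0,8.8],"spin":0},{"xyz":[0,0,9.3],"spin":0},{"xyz":[0,0,9.6],"spin":0},{"xyz":[0,0,9.8],"spin":0},{"xyz":[0,0,9.8],"spin":0}]' 1
python3 -c "
from vis import *
o=ctrl.get_obs();print(o['ee_pos'],Rn.from_rotvec(o['orientation']).as_matrix().round(3).tolist())"
```

```text
t: 18.85
ee_pos: [432.8, 29.6, 178.7]
orientation: [-0.091, -3.133, -0.001]
ft_force: [0.2, -0.0, -1.3]
width: 19.7
t: 19.65
ee_pos: [432.6, 29.7, 81.0]
orientation: [-0.091, -3.134, -0.002]
ft_force: [0.4, -0.0, -1.8]
width: 20.0
[432.58865245  29.71648198  81.02560359] [[-0.998, 0.058, -0.007], [0.058, 0.998, 0.001], [0.007, 0.001, -1.0]]
```

```bash
python3 -m inch '[{"xyz":[0,0,0.2],"spin":0},{"xyz":[0,0,0.4],"spin":0},{"xyz":[0,0,0.6],"spin":0},{"xyz":[0,0,0.6],"spin":0}]' 1
python3 -m inch '[{"xyz":[0,0,0.1],"spin":0},{"xyz":[0,0,0.1],"spin":0}]' 1
```

```text
t: 20.05
ee_pos: [432.5, 29.7, 74.9]
orientation: [-0.091, -3.133, -0.001]
ft_force: [0.3, 0.1, -3.3]
width: 20.1
t: 20.25
ee_pos: [432.6, 29.8, 74.1]
orientation: [-0.091, -3.134, -0.002]
ft_force: [0.2, 1.2, 0.2]
width: 20.3
```

Force has gone to zero, so it's standing. Release, rise, and look.

```bash
python3 -m inch '[{"xyz":[0,0,0],"spin":0},{"xyz":[0,0,0],"spin":0},{"xyz":[0,0,0],"spin":0},{"xyz":[0,0,0],"spin":0},{"xyz":[0,0,0],"spin":0},{"xyz":[0,0,0],"spin":0},{"xyz":[0,0,-2],"spin":0},{"xyz":[0,0,-5],"spin":0},{"xyz":[0,0,-9],"spin":0},{"xyz":[0,0,-13],"spin":0},{"xyz":[0,0,-17],"spin":0},{"xyz":[0,0,-20],"spin":0},{"xyz":[0,0,-20],"spin":0},{"xyz":[0,0,-20],"spin":0}]' 0
python3 - <<'E'
from vis import *
import cv2
a=ctrl.get_image("scene")[:,:,::-1];b=ctrl.get_image("side")[:,:,::-1]
o=np.zeros((600,800,3),np.uint8)
o[:400,:800]=0
o[:480,:480]=cv2.resize(a[160:280,310:480],(680,480),interpolation=cv2.INTER_CUBIC)[:,:480]
o[:500,480:]=cv2.resize(b[200:325,230:310],(320,500),interpolation=cv2.INTER_CUBIC)
cv2.imwrite("pics/p4.png",o);cv2.imwrite("pics/end_scene.png",a);cv2.imwrite("pics/end_side.png",b)
o=np.zeros((600,800,3),np.uint8)
o[:480,:760]=cv2.resize(a[160:280,290:480],(760,480),interpolation=cv2.INTER_CUBIC)
cv2.imwrite("pics/p4.png",np.vstack([o[:330],cv2.resize(b[200:325,230:430],(432,270),interpolation=cv2.INTER_CUBIC) @ np.eye(3,dtype=np.uint8) if 0 else cv2.copyMakeBorder(cv2.resize(b[200:325,230:430],(432,270),interpolation=cv2.INTER_CUBIC),0,0,0,368,cv2.BORDER_CONSTANT)]))
E
```

```text
t: 21.65
ee_pos: [433.9, 29.5, 274.3]
orientation: [-0.091, -3.135, -0.002]
ft_force: [-0.3, -0.1, -0.8]
width: 87.8
```

View pics/p4.png

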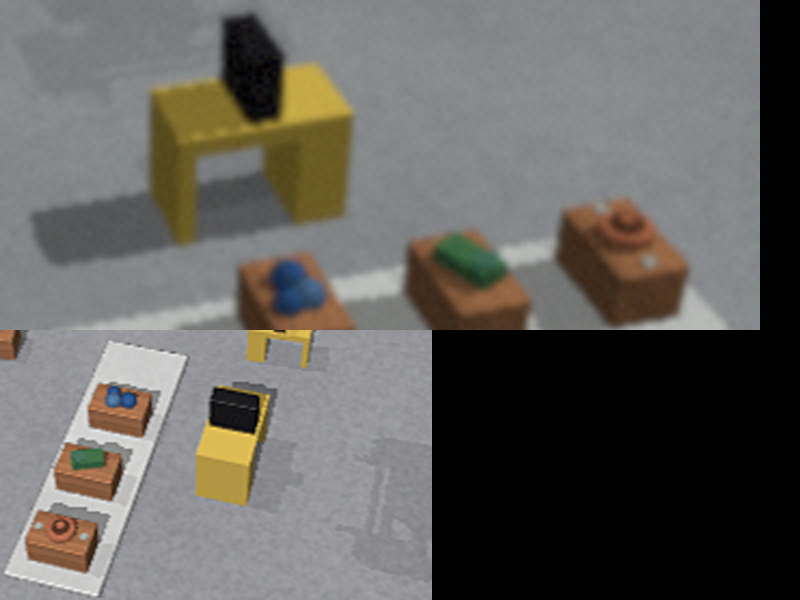

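The picture shows an even, square row and the gauge upright off the board, clear of the gripper. By the arm's positions, the centres are about 90 and 91 mm apart. Handing in.

```bash
python3 -c "
from workcell import ctrl
print(ctrl.get_obs()['t']);print(ctrl.close_job())"
```

```text
21.75
the job is handed in; nothing more can be done
None
```

I laid out the row with the large yellow gauge and handed the job in at 21.75 s of the 58 s allowed. No verdict was reported.

- **Grip:** the first grip closed too late and held only about 10 mm of the handle. I set the gauge down and regripped it before carrying on.
- **Second block:** I drew it along until the thick foot met the first block, felt as about 7 N.
- **Third block:** I drew it up to the second and stopped by position rather than force, because the second block is loose. The picture shows the thick foot at the second block.
- **Gauge:** it stands upright on the bare table at about (432, 30) mm, off the board. It is released, with the gripper open about 200 mm above where it let go.

**Last checks:** the final pictures show the blocks square, in line and evenly spaced. From the arm's positions the centres are about 90 and 91 mm apart, so gaps of about 50 and 51 mm. I did not run a separate numeric fit on the final pictures.

**Disagreements:** the camera fits differed by 2–5 mm. Contact with the first block came about 2 mm further along than the cameras suggested. Both are well inside the 15 mm tolerance.

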